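Tip two pistons into the turntable bin

ROBOT

A 6-joint arm with a two-finger parallel gripper is mounted at the origin on the work surface. World frame = base frame: x ahead of the robot, y to its left, z up, the work surface at z = 0. Lengths are in m, angles in rad, forces in N, time in s.
With the tool pointing down it reaches from about 0.325 to 0.875 m from the base axis. Payload 4.4 kg.
Tool frame: the origin (TCP) lies between the finger pads; the fingertips stand 11 mm ahead of it and the grasp point (between the pads) lies 8 mm behind it (ctrl.finger_overhang is the z of the fingertips in the tool frame, in m); z points along the fingers, y is the line along which they close (so a half turn about z gives the same grasp; the last joint's range is limited). The gripper opens to 85 mm and grips with 20 to 120 N. Pads are 22 mm wide; open, the fingers measure 114 mm over their backs; the gripper's body (76 mm by 85 mm) begins 54 mm behind the grasp point. The pads swing forward as they close: fully open they stand 13 mm farther back than shut.
Start: joints at [-1.341, 0.207, 1.542, -0, 1.393, -0.15], TCP at [0.214, -0.534, 0.242] pointing down, gripper open.
Joint ranges: [-2.73, 2.73], [-0.86, 2.22], [0.23, 2.46], [-1.11, 4.25], [0.08, 2.63], [-2.82, 2.82]. Speed limits (rad/s): [2.79, 2.79, 3.14, 3.14, 3.14, 3.14].

INTERFACE

Orientations are given as a unit quaternion [w, x, y, z].
In Python, from station import sensors, optics, ctrl gives the robot as it stands.
- The arm moves only by the tool step_arm, never from a script. Its argument "motion" is a list of rows, each a list of 3 entries, a list of its own where there are three numbers: the opening, from -1 (shut) to 1 (fully open), so that 0 is half open, then the shift along the tool's x, y, z scaled (see below), then the turn about the tool's z scaled (see below). In form: [[claw, [tx, ty, tz], roll], ...]. A call has exactly 10 rows; each row shifts and turns the commanded pose from where the row before left it, along the tool's axes as they then stand; what a row does not reach is not made up. The controller multiplies each number of a shift by 2.5 cm and each number of a turn by 5 degrees. A row lasts 1/8 s, in which the tool goes at most 62.5 mm and 10.7 degrees, less where a joint would pass 70% of its speed; a pose out of reach is approached as far as the arm can. A call with a number of a shift or a turn outside -1 to 1 is refused whole. A call with a gripper value outside its range is refused whole. The fingers move at their own pace and stop on an object; the grip force is fixed at half the most. Time passes only in rows, so rows that do not move let the fingers close, or fill a call up. It gives the time, the measured TCP pose, the force, the opening and the grip force at its end, in the units of the state.
- sensors.observe(): the state, without advancing time (a new reading comes with each control period).
- optics.get_image(name): name is "scene" or "side" or "wrist"; returns a dict with "img" (420x560x3 uint8, red, green, blue), "range_z" (420x560 float32, m along the optical axis (not along the pixel's ray), 0 where there is no reading), "mtx" (3x3 intrinsics, pixels), "dist_coeffs" ([k1, k2, p1, p2, k3] as OpenCV has them; the pictures are not rectified), "extrinsics" (4x4, takes a point from camera to world coordinates). Camera axes: x right, y down, z forward; pixel columns grow to the right and rows downward; lengths in m; the calibration is good to about 2 mm. A picture is of the moment at which its call begins.
- ctrl.close_job(): hands the job in; it is judged then, once.
The state is a dict: "time": time; "q": joint angles; "qvel": joint speeds; "joint_torque": joint torques, N m; "tcp_pos": TCP position; "eef_rot": TCP orientation; "force": force on the tool from outside, world axes, zero at the start; "torque": the same for the moment, N m; "gripper_width": finger opening in m; "grasp_force": force on a finger pad.
Only numpy, scipy, OpenCV 4.12 (cv2) and the standard library are available. Lean on these libraries where they do the work, as an engineer would, in place of code of your own. Each camera call takes 0.05 s, during which the arm holds its last target. There are 200 camera calls.

TASK

Turn the turntable bin (its two upright posts are there to turn it by) until the big half-round compartment is under the chute. Then tip the pan, which has a handle at its back, so that both pistons roll down the chute into that compartment, and lower the pan back onto its rest and let go. Do not handle the pistons themselves, and do not knock over the spray can.

Things in the scene. Friction and masses are not known exactly. Their poses are not given: they have to be found in the camera images.
- station: Sorting station fixed on the bench: grey base plate 260 x 430 x 12 mm with a turntable bin at one end, aluminium chute and dark steel tipping pan at the other. Origin on the turntable's axis at bench level, z up; y points from the turntable along chute and pan to the pan's handle. Position and heading vary.
- carousel (a joint): Angle of the turntable bin on the station, rad, counter-clockwise from above. At 0 the half-round compartment points straight away from the chute (station -y); at +3.14 or -3.14 it lies centrally under the chute. Stops only at +-6.2; light friction (about 2 N at a post), stays where it is left. Starts between -1.6 and 1.6.
- hub (a point): On the turntable's axis at the bin's floor, 30 mm above the bench; axes turn with the bin: a white round tray 260 mm across, rim top 80 mm above the bench. A wall along this x axis halves it (its middle 180 mm rise to 110 mm above the bench): on -y one empty half-round compartment, on +y two quarters that hold clutch plates and a gear.
- half_mid (a point): Middle of the half-round compartment's floor, 65 mm from the axis; turns with the bin.
- drop_point (a point): Fixed point on the station under the chute's mouth, 65 mm from the turntable axis, at the height of the bin's floor: half_mid comes here when the compartment is under the chute. The chute, 104 mm wide with walls 47 mm high, slopes down from the pan's hinge to a lip 100 mm from the axis and 92 mm above the bench.
- post_a (a point): One of the two upright round steel posts for turning the bin, 16 mm thick, on the dividing wall 75 mm from the axis (hub +x side). The point is on its centre line 140 mm above the bench; its top is at 165 mm, 55 mm clear above the wall. Turns with the bin; both posts pass the chute's lip with clearance.
- post_b (a point): The other such post, on the hub -x side, alike in all else.
- pan (a joint): Tilt of the tipping pan, rad: 0 resting (it leans 5 degrees back, away from the chute), growing as its handle is lifted, up to 1.2. The pan falls back by its weight; with the pistons it takes about 4 N at the handle to lift. Above 0.1 the pistons start to roll out; 0.6 or more empties it surely.
- pan_hinge (a point): Middle of the pan's hinge, fixed on the station, 135 mm above the bench and 170 mm from the turntable axis; the hinge line runs along the station's x axis.
- pan_grip (a point): On the pan's handle, a round black rod 16 mm thick sticking out 92 mm, nearly level, from the pan's back wall along station y. Point on its centre line, 35 mm from its tip, 171 mm from the hinge line, at rest about 140 mm above the bench; moves with the pan. Pan 90 mm wide, 110 mm long, walls 37 mm high, open to the chute.
- piston_a_center (a point): Centre of an aluminium accumulator piston, a cylinder 40 mm across and 70 mm long with dark grooves, lying across the pan (its axis, this point's x, along the hinge line), against the pan's back wall; about 170 g.
- piston_a: The same piston; origin at its centre.
- piston_b_center (a point): Centre of the second, equal piston, lying beside the first on the chute side.
- piston_b: The second piston; origin at its centre.
- spray_can: Spray can 60 mm across and 150 mm tall, standing on the bench beside the chute (station +x side). Origin at the centre of its underside. Must stay standing.
Things that resemble listed ones, but are neither listed nor needed, are in the scene too. What is shaped like the piston_a but red is not meant. What is shaped like the piston_b but yellow is not meant.

How it is judged:
On the way:
1. the half-round compartment is under the chute (its middle within 40 mm of the drop point) while the pan is down and both pistons are still in it (horizontal distance between half_mid and drop_point below 0.04 m and value of joint pan below 0.08 rad and distance between each of piston_a_center, piston_b_center and pan_hinge below 0.12 m), for 0.2 s.
At the end, for the whole second after the job is handed in: Both pistons lie at rest in the half-round compartment (centres at least 12 mm on its side of the dividing wall, within 125 mm of the axis and lower than 52 mm above the bin's floor), and the pan is back down on its rest (within 0.1 rad) (y of each of piston_a_center, piston_b_center in the frame of hub below -0.012 m and horizontal distance between each of piston_a_center, piston_b_center and hub below 0.125 m and z of each of piston_a_center, piston_b_center in the frame of hub below 0.052 m and linear speed of each of piston_a, piston_b below 0.03 m/s and value of joint pan below 0.1 rad); the robot touches nothing.
It fails at once if a piston is touched by the fingers (contact force between the fingers and piston_a above 1 N or contact force between the fingers and piston_b above 1 N).
It fails at once if the spray can is knocked over (angle between spray_can's own z axis and vertical above 0.6 rad).
It also fails if it takes over 64 s, if anything falls off the work surface, if the arm or the gripper's body presses on something with over 40 N, if the wrist force passes 120 N, or if a joint passes its speed limit or range.

## Working session

There is one attempt and no reset: what is moved stays moved. The work goes in short steps, Python scripts to look and compute and a tool call to move; the robot and the scene stay as the last step left them, time stands still between calls to the robot, and variables do not carry over. Pictures are saved under pics/ and viewed, at most 10 in all, crops included, and the job is handed in when it is done.

Besides the shell and the picture viewer there is one more tool, called after ">>>" by a JSON object that holds its "name" and its "arguments". step_arm: Moves the arm, as the interface text tells. Shifts and turns lie within -1 to 1; 1 stands for 2.5 cm of shift or 5 degrees of turn. Its arguments: {"type":"object","properties":{"motion":{"type":"array","items":{"type":"array"}}},"required":["motion"]}

```bash
mkdir -p pics
cat > h.py <<'E'
import numpy as np,cv2
from station import sensors,optics,ctrl
def grab(n):
    d=optics.get_image(n); d['P']=cloud(d); return d
def cloud(d):
    h,w=d['range_z'].shape
    uv=np.stack(np.meshgrid(np.arange(w),np.arange(h)),-1).reshape(-1,1,2).astype(np.float32)
    n=cv2.undistortPoints(uv,d['mtx'],np.array(d['dist_coeffs'])).reshape(h,w,2)
    z=d['range_z'][...,None]
    p=np.concatenate([n*z,z],-1)
    T=d['extrinsics']; P=p@T[:3,:3].T+T[:3,3]; P[d['range_z']==0]=np.nan
    return P
def save(d,f): cv2.imwrite('pics/'+f,d['img'][...,::-1])
E
python3 - <<'E'
from h import *
for n in ['scene','side']:
    d=grab(n); save(d,n+'0.png'); np.savez('/tmp/'+n,img=d['img'],P=d['P'],T=d['extrinsics'],K=d['mtx'],D=d['dist_coeffs'])
    print(n,d['extrinsics'].round(3).tolist(), np.isfinite(d['P'][...,0]).mean())
s=sensors.observe(); print(s)
E
```

```text
scene [[0.039, 0.79, -0.612, 1.119], [0.999, -0.02, 0.037, 0.025], [0.017, -0.613, -0.79, 0.827], [0.0, 0.0, 0.0, 1.0]] 0.9958886054421768
side [[0.966, -0.202, 0.16, 0.477], [-0.257, -0.718, 0.647, -0.429], [-0.016, -0.666, -0.746, 0.69], [0.0, 0.0, 0.0, 1.0]] 0.9960204081632653
{'time': 0.1, 'q': array([-1.34050325e+00,  2.07344130e-01,  1.54281047e+00, -1.75444704e-05,
        1.39355347e+00, -1.50496536e-01]), 'qvel': array([ 4.46374808e-04, -2.04890868e-03, -4.62965736e-03,  8.61320337e-05,
       -1.22165920e-03,  4.42409849e-04]), 'joint_torque': array([-4.16389512e-04, -3.84092438e+01, -2.92546266e+01, -2.62081567e-04,
        4.86637757e-03, -5.62990166e-06]), 'tcp_pos': array([ 0.21353142, -0.53315441,  0.24123687]), 'eef_rot': array([-1.05652119e-03,  9.81928753e-01,  1.89248001e-01, -5.08157880e-05]), 'force': array([-0.57760862, -0.12266029, -0.06179452]), 'torque': array([ 0.02239264,  0.01912914, -0.00170011]), 'grasp_force': 0.0, 'gripper_width': 0.0852284634289385}
```

View pics/scene0.png

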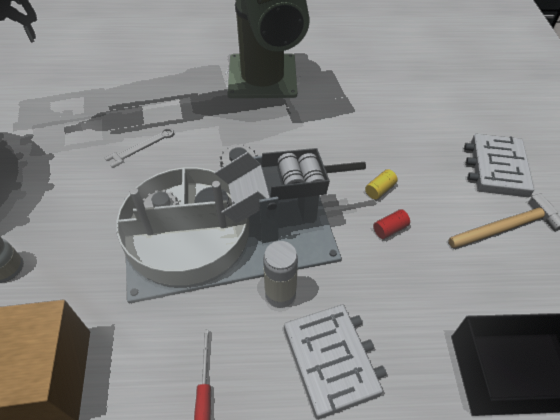

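View pics/side0.png

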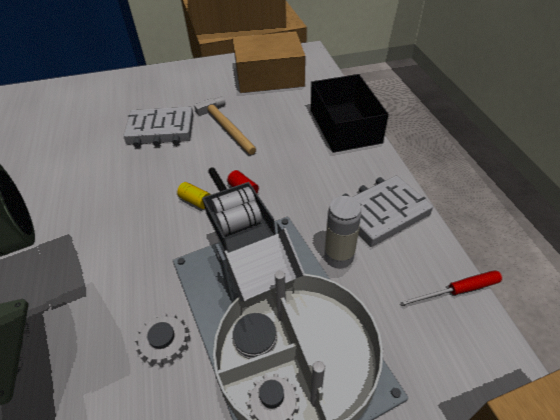

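The scene view shows the turntable at about (183,225), with posts at (140,205) and (217,195). The half-round compartment faces the camera. The pan with the two silver pistons is at about (300,168), its handle tip at (365,166), and the spray can is at (281,272). The red (392,223) and yellow (381,184) cylinders lie on the bench and are decoys.

Run:
```python
import numpy as np,cv2
from scipy.optimize import least_squares
A=[np.load('/tmp/%s.npz'%n) for n in('scene','side')]
rims=[];
for n,a in zip(('scene','side'),A):
    P=a['P'];img=a['img'].astype(int);mx=img.max(2)
    s,e=(np.array([.0,-.6]),None)
    x,y,z=P[...,0],P[...,1],P[...,2]
    box=(x>.3)&(x<.8)&(y>-.45)&(y<.25)
    # posts: z .13-.163
    m=(box&(z>.120)&(z<.172)).astype(np.uint8)
    k,l,st,c=cv2.connectedComponentsWithStats(m)
    for i in range(1,k):
        if st[i,4]>15: 
            q=P[l==i]; print(n,c[i].round(),st[i,4],q.mean(0).round(4),q.min(0).round(3),q.max(0).round(3),img[l==i].mean(0).round())
    r=P[box&(z>.076)&(z<.0815)&(mx>110)]
    r=r[r[:,1]<-.05]
    f=lambda p:np.hypot(r[:,0]-p[0],r[:,1]-p[1])-.128
    s=least_squares(f,[.52,-.2],loss='soft_l1',f_scale=.002); print('rim',s.x,len(r),np.median(abs(f(s.x))))
    h=box&(mx<60)&(z>.12)&(z<.155)
    q=P[h]; print('dark',len(q),q.min(0),q.max(0))
    np.save('/tmp/d_'+n,q)
```

```text
scene [282. 177.] 4831 [0.5185 0.0427 0.1489] [ 0.452 -0.091  0.12 ] [0.59  0.212 0.172] [86. 88. 89.]
scene [217. 191.] 167 [ 0.5503 -0.081   0.1484] [ 0.54 -0.09  0.12] [ 0.555 -0.074  0.167] [94. 94. 95.]
scene [136. 198.] 185 [ 0.564  -0.2291  0.1478] [ 0.553 -0.238  0.12 ] [ 0.569 -0.223  0.169] [101. 102. 102.]
scene [280. 259.] 1040 [0.7022 0.0351 0.1456] [0.668 0.005 0.12 ] [0.726 0.065 0.154] [139. 141. 144.]
scene [ 34. 313.] 1363 [ 0.7816 -0.3598  0.1307] [ 0.759 -0.417  0.12 ] [ 0.8   -0.313  0.136] [151. 123.  87.]
rim [ 0.55363644 -0.15521932] 575 0.001460090503696665
dark 1061 [ 0.45559463 -0.31691587  0.12014603] [0.79848584 0.21002724 0.1549668 ]
side [244. 227.] 5206 [0.5139 0.041  0.1466] [ 0.454 -0.092  0.12 ] [0.589 0.213 0.172] [90. 90. 91.]
side [344. 213.] 957 [0.6906 0.0267 0.1436] [0.665 0.005 0.12 ] [0.723 0.063 0.153] [114. 113. 116.]
side [279. 282.] 228 [ 0.5456 -0.0858  0.1491] [ 0.539 -0.091  0.12 ] [ 0.554 -0.074  0.167] [88. 87. 87.]
side [317. 373.] 262 [ 0.5589 -0.2342  0.152 ] [ 0.552 -0.239  0.12 ] [ 0.568 -0.223  0.167] [97. 96. 96.]
side [507. 407.] 846 [ 0.7804 -0.3312  0.1297] [ 0.759 -0.351  0.12 ] [ 0.8   -0.314  0.133] [132.  99.  58.]
rim [ 0.55596921 -0.1537459 ] 1086 0.0027619629119656625
dark 1598 [ 0.45426203 -0.33954525  0.12000846] [0.76208905 0.208447   0.15498504]
```

Run:
```python
import numpy as np
hub=np.array([.554,-.157])
for n in('scene','side'):
    a=np.load('/tmp/%s.npz'%n);P=a['P'];x,y,z=P[...,0],P[...,1],P[...,2];img=a['img'].astype(int)
    m=(x>.3)&(x<.6)&(y>.125)&(y<.23)&(z>.11)&(z<.16)&(img.max(2)<70); q=P[m]
    for lo in np.arange(.12,.22,.0125):
        s=q[(q[:,1]>=lo)&(q[:,1]<lo+.0125)]
        if len(s):print(n,len(s),np.median(s,0).round(4),s.min(0).round(3),s.max(0).round(3))
    b=q[q[:,1]>.14]; tip=q[q[:,1]>.2].mean(0); v=tip[:2]-hub
    print('heading dev deg',np.degrees(np.arctan2(-v[0],v[1])),np.hypot(*v), 'maxdist',np.hypot(*(q[:,:2]-hub).T).max())
    # can
    m=(x>.64)&(x<.74)&(y>0)&(y<.08)&(z>.145); print('can top',P[m].min(0),P[m].max(0))
    # pan walls/chute extents
    m=(z>.15)&(z<.19)&(x>.42)&(x<.62)&(y>-.05)&(y<.14)&(img.max(2)<90);print(P[m].min(0),P[m].max(0))
```

```text
scene 47 [0.5404 0.1277 0.1506] [0.494 0.125 0.125] [0.544 0.131 0.16 ]
scene 41 [0.4995 0.1376 0.1496] [0.492 0.133 0.142] [0.503 0.145 0.155]
scene 41 [0.4961 0.1513 0.1479] [0.49  0.145 0.14 ] [0.501 0.157 0.152]
scene 43 [0.4938 0.1637 0.1471] [0.486 0.158 0.139] [0.498 0.17  0.151]
scene 37 [0.492  0.1762 0.1461] [0.485 0.17  0.139] [0.495 0.182 0.15 ]
scene 42 [0.4884 0.189  0.1444] [0.481 0.183 0.137] [0.493 0.195 0.15 ]
scene 35 [0.4875 0.2011 0.1435] [0.481 0.195 0.135] [0.491 0.207 0.148]
scene 11 [0.4845 0.2097 0.1415] [0.482 0.208 0.136] [0.488 0.212 0.145]
heading dev deg 10.636753289821865 0.36919083341525927 maxdist 0.3759755959775879
can top [0.66779982 0.00785705 0.14506418] [0.72205821 0.06270828 0.15412351]
[ 0.45480303 -0.04836282  0.15000954] [0.58372004 0.13920969 0.1735351 ]
side 33 [0.5289 0.1274 0.1565] [0.514 0.125 0.152] [0.54  0.131 0.16 ]
side 25 [0.493  0.1402 0.1502] [0.487 0.135 0.147] [0.5   0.145 0.151]
side 34 [0.4899 0.1505 0.148 ] [0.484 0.146 0.143] [0.499 0.157 0.151]
side 34 [0.4878 0.1632 0.1477] [0.481 0.158 0.143] [0.496 0.17  0.149]
side 30 [0.4856 0.177  0.1463] [0.479 0.17  0.143] [0.493 0.182 0.148]
side 28 [0.4826 0.1877 0.1451] [0.476 0.183 0.14 ] [0.491 0.194 0.148]
side 30 [0.4812 0.201  0.144 ] [0.475 0.195 0.14 ] [0.489 0.207 0.147]
side 2 [0.4828 0.2082 0.1425] [0.479 0.208 0.141] [0.486 0.208 0.145]
heading dev deg 11.418737155181125 0.36824581273098517 maxdist 0.3730356563653095
can top [0.66687238 0.00809993 0.14507545] [0.72167272 0.06291487 0.15276038]
[ 0.45369945 -0.04748519  0.15002627] [0.57997507 0.13902242 0.17228639]
```

Measured values:
- **Hub:** (0.554, -0.157).
- **Posts:** (0.547, -0.083) and (0.561, -0.231), 149 mm apart against 150 expected.
- **Station heading:** about +11.2°.
- **Carousel:** about 84°, so it needs about +96° counter-clockwise.

I'll grip post_b and carry it round the arc. First I move above it.

>>> {"name": "step_arm", "arguments": {"motion": [[1, [0.87, -0.3, 0], 0], [1, [0.87, -0.3, 0], 0], [1, [0.87, -0.3, 0], 0], [1, [0.87, -0.3, 0], 0], [1, [0.87, -0.3, 0], 0], [1, [0.87, -0.3, 0], 0], [1, [0.87, -0.3, 0], 0], [1, [0.87, -0.3, 0], 0], [1, [0.87, -0.3, 0], 0], [1, [0.87, -0.3, 0], 0]]}}

```text
time: 1.35
tcp_pos: [0.3888, -0.3813, 0.242]
eef_rot: [-0.001, 0.982, 0.19, 0.0]
force: [-0.4, 0.6, -0.5]
gripper_width: 0.0852
grasp_force: 0.0
```

>>> {"name": "step_arm", "arguments": {"motion": [[1, [0.87, -0.3, 0], 0], [1, [0.87, -0.3, 0], 0], [1, [0.87, -0.3, 0], 0], [1, [0.87, -0.3, 0], 0], [1, [0.87, -0.3, 0], 0], [1, [0.87, -0.3, 0], 0], [1, [0.87, -0.3, 0], 0], [1, [0.87, -0.3, 0], 0], [1, [0.87, -0.3, 0], 0], [1, [0.87, -0.3, 0], 0]]}}

```text
time: 2.6
tcp_pos: [0.5624, -0.2308, 0.242]
eef_rot: [-0.0, 0.982, 0.19, -0.0]
force: [0.5, -0.3, 0.3]
gripper_width: 0.0853
grasp_force: 0.0
```

>>> {"name": "step_arm", "arguments": {"motion": [[1, [0, 0, 0], -1], [1, [0, 0, 0], -1], [1, [0, 0, 0], -1], [1, [0, 0, 0], -1], [1, [0, 0, 0], -1], [1, [0, 0, 0], -1], [1, [0, 0, 0], -1], [1, [0, 0, 0], -1], [1, [0, 0, 0], -1], [1, [0, 0, 0], -1]]}}

```text
time: 3.85
tcp_pos: [0.562, -0.2318, 0.2421]
eef_rot: [-0.0, 0.809, 0.588, 0.0]
force: [0.6, 0.3, -0.9]
gripper_width: 0.0857
grasp_force: 0.0
```

>>> {"name": "step_arm", "arguments": {"motion": [[1, [0, 0, 0], -1], [1, [0, 0, 0], -1], [1, [0, 0, 0], -1], [1, [0, 0, 0], -1], [1, [0, 0, 0], -0.7], [1, [0, 0, 0], 0], [1, [0, 0, 0], 0], [1, [0, 0, 0], 0], [1, [0, 0, 0], 0], [1, [0, 0, 0], 0]]}}

```text
time: 5.1
tcp_pos: [0.5618, -0.2329, 0.2423]
eef_rot: [-0.0, 0.674, 0.739, 0.0]
force: [0.1, 0.6, 0.4]
gripper_width: 0.0853
grasp_force: 0.0
```

>>> {"name": "step_arm", "arguments": {"motion": [[1, [0.04, 0, 0.72], 0], [1, [0.04, 0, 0.72], 0], [1, [0, 0, 0.72], 0], [1, [0, 0, 0.72], 0], [1, [0, 0, 0.72], 0], [1, [0, 0, 0.72], 0], [1, [0, 0, 0], 0], [1, [0, 0, 0], 0], [-1, [0, 0, 0], 0], [-1, [0, 0, 0], 0]]}}

```text
time: 6.35
tcp_pos: [0.5621, -0.2312, 0.1352]
eef_rot: [0.001, 0.674, 0.739, 0.0]
force: [0.4, -0.4, -0.0]
gripper_width: 0.052
grasp_force: 0.0
```

>>> {"name": "step_arm", "arguments": {"motion": [[-1, [0, 0, 0], 0], [-1, [0, 0, 0], 0], [-1, [0, 0, 0], 0], [-1, [0, 0, 0], 0], [-1, [0, 0, 0], 0], [-1, [0, 0, 0], 0], [-1, [0, 0, 0], 0], [-1, [0, 0, 0], 0], [-1, [0, 0, 0], 0], [-1, [0, 0, 0], 0]]}}

```text
time: 7.6
tcp_pos: [0.5616, -0.231, 0.1347]
eef_rot: [0.0, 0.674, 0.739, -0.0]
force: [-2.7, 0.1, 5.5]
gripper_width: 0.0145
grasp_force: 58.6
```

The post is gripped, so I'll carry it round the arc.

>>> {"name": "step_arm", "arguments": {"motion": [[-1, [0.011, 0.26, 0], -1], [-1, [0.011, 0.26, 0], -1], [-1, [0.011, 0.26, 0], -1], [-1, [0.011, 0.26, 0], -1], [-1, [0.011, 0.26, 0], -1], [-1, [0.011, 0.26, 0], -1], [-1, [0.011, 0.26, 0], -1], [-1, [0.011, 0.26, 0], -1], [-1, [0.011, 0.26, 0], -1], [-1, [0, 0, 0], 0]]}}

```text
time: 8.85
tcp_pos: [0.6119, -0.2035, 0.1347]
eef_rot: [-0.001, 0.339, 0.941, 0.0]
force: [-3.3, 2.0, 6.7]
gripper_width: 0.0142
grasp_force: 59.1
```

>>> {"name": "step_arm", "arguments": {"motion": [[-1, [0.011, 0.26, 0], -1], [-1, [0.011, 0.26, 0], -1], [-1, [0.011, 0.26, 0], -1], [-1, [0.011, 0.26, 0], -1], [-1, [0.011, 0.26, 0], -1], [-1, [0.011, 0.26, 0], -1], [-1, [0.011, 0.26, 0], -1], [-1, [0.011, 0.26, 0], -1], [-1, [0.011, 0.26, 0], -1], [-1, [0.011, 0.26, 0], -1]]}}

```text
time: 10.1
tcp_pos: [0.6269, -0.1441, 0.1347]
eef_rot: [-0.001, -0.091, 0.996, -0.0]
force: [-6.6, -2.2, 7.7]
gripper_width: 0.0147
grasp_force: 59.1
```

>>> {"name": "step_arm", "arguments": {"motion": [[-1, [0, 0.03, 0], -0.1], [-1, [0, 0, 0], 0], [-1, [0, 0, 0], 0], [1, [0, 0, 0], 0], [1, [0, 0, 0], 0], [1, [0, 0, 0], 0], [1, [0, 0, 0], 0], [1, [0, 0, 0], 0], [1, [0, 0, 0], 0], [1, [0, 0, 0], 0]]}}

```text
time: 11.35
tcp_pos: [0.6281, -0.1426, 0.1343]
eef_rot: [0.0, -0.094, 0.996, -0.0]
force: [-0.1, -0.5, 0.7]
gripper_width: 0.0854
grasp_force: 0.0
```

>>> {"name": "step_arm", "arguments": {"motion": [[1, [0, 0, -0.8], 0], [1, [0, 0, -0.8], 0], [1, [0, 0, -0.8], 0], [1, [0, 0, -0.8], 0], [1, [0, 0, -0.8], 0], [1, [0, 0, -0.8], 0], [1, [0, 0, 0], 1], [1, [0, 0, 0], 1], [1, [0, 0, 0], 1], [1, [0, 0, 0], 1]]}}

```text
time: 12.6
tcp_pos: [0.628, -0.1426, 0.2549]
eef_rot: [-0.0, 0.081, 0.997, 0.0]
force: [0.1, -0.5, -0.8]
gripper_width: 0.0856
grasp_force: 0.0
```

Run:
```python
from h import *
d=grab('scene'); save(d,'scene1.png'); s=sensors.observe(); print(s['q'].round(3),s['tcp_pos'])
```

```text
[-0.358  0.343  1.344  0.     1.455 -1.764] [ 0.62806761 -0.14263888  0.25487967]
```

View pics/scene1.png

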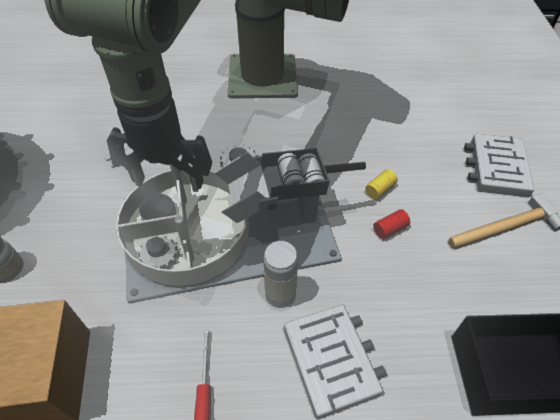

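The half-round compartment now lies under the chute: the dividing wall runs (180,170)–(188,255), square to the chute. Both pistons are still in the pan at (288–312,168). Next is the handle at (348,167).

>>> {"name": "step_arm", "arguments": {"motion": [[1, [0, 0, 0], 1], [1, [0, 0, 0], 1], [1, [0, 0, 0], 1], [1, [0, 0, 0], 1], [1, [0, 0, 0], 1], [1, [0, 0, 0], 1], [1, [0, 0, 0], 1], [1, [0, 0, 0], 1], [1, [0, 0, 0], 1], [1, [0, 0, 0], 1]]}}

```text
time: 13.9
tcp_pos: [0.628, -0.1426, 0.2547]
eef_rot: [-0.0, 0.494, 0.869, 0.0]
force: [-0.1, 0.2, 0.5]
gripper_width: 0.0855
grasp_force: 0.0
```

>>> {"name": "step_arm", "arguments": {"motion": [[1, [0, 0, 0], 1], [1, [0, 0, 0], 1], [1, [0, 0, 0], 1], [1, [0, 0, 0], 0.9], [1, [0, 0, 0], 0], [1, [0.9, -0.2, 0], 0], [1, [0.9, -0.2, 0], 0], [1, [0.9, -0.2, 0], 0], [1, [0.9, -0.2, 0], 0], [1, [0.9, -0.2, 0], 0]]}}

```text
time: 15.15
tcp_pos: [0.5806, -0.0354, 0.2544]
eef_rot: [0.0, 0.634, 0.774, 0.0]
force: [-0.2, -0.5, -0.5]
gripper_width: 0.0855
grasp_force: 0.0
```

>>> {"name": "step_arm", "arguments": {"motion": [[1, [0.9, -0.2, 0], 0], [1, [0.9, -0.2, 0], 0], [1, [0.9, -0.2, 0], 0], [1, [0.9, -0.2, 0], 0], [1, [0.9, -0.2, 0], 0], [1, [0.9, -0.2, 0], 0], [1, [0.9, -0.2, 0], 0], [1, [0.9, -0.2, 0], 0], [1, [0.9, -0.2, 0], 0], [1, [0.9, -0.2, 0], 0]]}}

```text
time: 16.4
tcp_pos: [0.4875, 0.1748, 0.2543]
eef_rot: [0.0, 0.634, 0.773, 0.0]
force: [0.8, -0.1, -0.3]
gripper_width: 0.0857
grasp_force: 0.0
```

Run:
```python
from h import *
d=grab('wrist'); save(d,'w1.png'); s=sensors.observe(); print(s['tcp_pos'],s['eef_rot'])
P=d['P'];img=d['img'].astype(int)
x,y,z=P[...,0],P[...,1],P[...,2]
m=(z>.12)&(z<.16)&(img.max(2)<70)&(y>.15)&(y<.205)&(abs(x-.488)<.03)
for lo in (.15,.165,.18,.195):
    q=P[m&(y>=lo)&(y<lo+.01)]
    if len(q): print(len(q),q.mean(0).round(4),q.min(0).round(4),q.max(0).round(4))
```

```text
[0.48624389 0.17715886 0.25427089] [-1.21319213e-03  6.33134942e-01  7.74040285e-01  5.57604266e-04]
325 [0.4905 0.155  0.1472] [0.4817 0.15   0.1402] [0.4993 0.16   0.1509]
333 [0.4874 0.1701 0.1459] [0.4789 0.165  0.1398] [0.4959 0.175  0.1491]
360 [0.484  0.1851 0.1443] [0.4751 0.18   0.1371] [0.4931 0.19   0.1482]
368 [0.481 0.2   0.143] [0.4723 0.195  0.1363] [0.4897 0.205  0.1464]
```

View pics/w1.png

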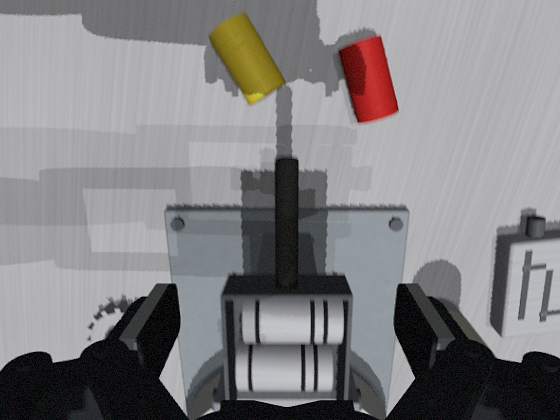

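The wrist view shows the rod at (287,160–285), running straight up the image and centred between the fingers, with both silver pistons in the pan. The red and yellow decoys are beyond it. I'll descend and grip.

>>> {"name": "step_arm", "arguments": {"motion": [[1, [0, 0, 0.8], 0], [1, [0, 0, 0.8], 0], [1, [0, 0, 0.8], 0], [1, [0, 0, 0.8], 0], [1, [0, 0, 0.8], 0], [1, [0, 0, 0.85], 0], [1, [0, 0, 0], 0], [1, [0, 0, 0], 0], [-1, [0, 0, 0], 0], [-1, [0, 0, 0], 0]]}}

```text
time: 17.7
tcp_pos: [0.4889, 0.1737, 0.134]
eef_rot: [0.001, 0.634, 0.773, 0.001]
force: [-0.5, -0.7, 0.3]
gripper_width: 0.0512
grasp_force: 0.0
```

>>> {"name": "step_arm", "arguments": {"motion": [[-1, [0, 0, 0], 0], [-1, [0, 0, 0], 0], [-1, [0, 0, 0], 0], [-1, [0, 0, 0], 0], [-1, [0, 0, 0], 0], [-1, [0, 0, 0], 0], [-1, [0, 0, 0], 0], [-1, [0, 0, 0], 0], [-1, [0, 0, 0], 0], [-1, [0, 0, 0], 0]]}}

```text
time: 18.95
tcp_pos: [0.488, 0.1735, 0.1334]
eef_rot: [-0.0, 0.634, 0.773, -0.0]
force: [-3.8, -0.8, 5.9]
gripper_width: 0.0139
grasp_force: 58.5
```

>>> {"name": "step_arm", "arguments": {"motion": [[-1, [-0.01, 0, -0.167], 0], [-1, [-0.011, 0, -0.166], 0], [-1, [-0.019, 0, -0.166], 0], [-1, [-0.019, 0, -0.166], 0], [-1, [-0.027, 0, -0.165], 0], [-1, [-0.027, 0, -0.165], 0], [-1, [-0.035, 0, -0.163], 0], [-1, [-0.036, 0, -0.163], 0], [-1, [-0.043, 0, -0.161], 0], [-1, [-0.044, 0, -0.161], 0]]}}

```text
time: 20.2
tcp_pos: [0.4894, 0.1661, 0.1742]
eef_rot: [0.0, 0.634, 0.773, -0.001]
force: [-0.2, -6.6, -6.8]
gripper_width: 0.014
grasp_force: 58.5
```

>>> {"name": "step_arm", "arguments": {"motion": [[-1, [-0.05, 0, -0.16], 0], [-1, [-0.05, 0, -0.16], 0], [-1, [-0.12, 0, -0.312], 0], [-1, [-0.134, 0, -0.306], 0], [-1, [-0.149, 0, -0.299], 0], [-1, [-0.164, 0, -0.291], 0], [-1, [-0.178, 0, -0.283], 0], [-1, [-0.192, 0, -0.273], 0], [-1, [-0.206, 0, -0.263], 0], [-1, [-0.218, 0, -0.253], 0]]}}

```text
time: 21.45
tcp_pos: [0.4964, 0.131, 0.2392]
eef_rot: [-0.0, 0.634, 0.773, -0.0]
force: [-0.2, -3.6, -10.2]
gripper_width: 0.0141
grasp_force: 59.1
```

>>> {"name": "step_arm", "arguments": {"motion": [[-1, [-0.231, 0, -0.241], 0], [-1, [0, 0, 0], 0], [-1, [0, 0, 0], 0], [-1, [0, 0, 0], 0], [-1, [0, 0, 0], 0], [-1, [0, 0, 0], 0], [-1, [0, 0, 0], 0], [-1, [0, 0, 0], 0], [-1, [0, 0, 0], 0], [-1, [0, 0, 0], 0]]}}

```text
time: 22.7
tcp_pos: [0.4976, 0.1254, 0.2449]
eef_rot: [-0.0, 0.634, 0.773, -0.0]
force: [-2.8, -4.8, -8.6]
gripper_width: 0.014
grasp_force: 59.1
```

Run:
```python
from h import *
d=grab('scene'); e=grab('side')
cv2.imwrite('pics/two.png',np.hstack([cv2.resize(d['img'][120:320,90:420],(400,260)),cv2.resize(e['img'][150:420,170:420],(400,260))])[...,::-1])
```

```text
(no output)
```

View pics/two.png

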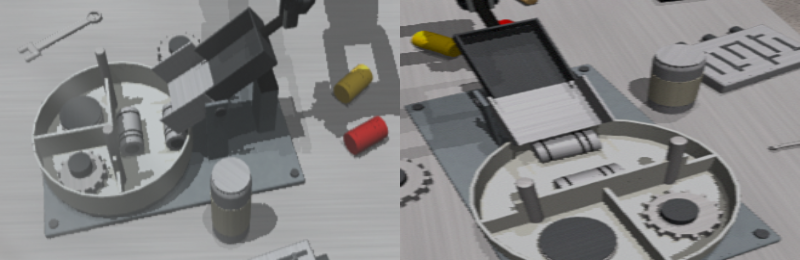

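Both pistons are in the half-round compartment (left half at (130,130) and (172,130)), the pan is empty and the can is standing. I'll lower the pan along the same arc.

>>> {"name": "step_arm", "arguments": {"motion": [[-1, [0.231, 0, 0.241], 0], [-1, [0.218, 0, 0.253], 0], [-1, [0.206, 0, 0.263], 0], [-1, [0.192, 0, 0.273], 0], [-1, [0.178, 0, 0.283], 0], [-1, [0.164, 0, 0.291], 0], [-1, [0.149, 0, 0.299], 0], [-1, [0.134, 0, 0.306], 0], [-1, [0.12, 0, 0.312], 0], [-1, [0.1, 0, 0.32], 0]]}}

```text
time: 24.05
tcp_pos: [0.4889, 0.1693, 0.1759]
eef_rot: [-0.001, 0.633, 0.774, 0.001]
force: [-8.1, 3.1, 3.6]
gripper_width: 0.0141
grasp_force: 58.7
```

>>> {"name": "step_arm", "arguments": {"motion": [[-1, [0.087, 0, 0.322], 0], [-1, [0.071, 0, 0.326], 0], [-1, [0.054, 0, 0.33], 0], [-1, [0.038, 0, 0.332], 0], [-1, [0.01, 0, 0.167], 0], [-1, [0.01, 0, 0.14], 0], [-1, [0, 0, 0], 0], [-1, [0, 0, 0], 0], [-1, [0, 0, 0], 0], [-1, [0, 0, 0], 0]]}}

```text
time: 25.3
tcp_pos: [0.4875, 0.1763, 0.135]
eef_rot: [-0.002, 0.634, 0.774, 0.001]
force: [-7.6, 4.2, 1.1]
gripper_width: 0.014
grasp_force: 58.8
```

Now I open the fingers and go straight up, well clear of the handle.

>>> {"name": "step_arm", "arguments": {"motion": [[1, [0, 0, 0], 0], [1, [0, 0, 0], 0], [1, [0, 0, 0], 0], [1, [0, 0, 0], 0], [1, [0, 0, 0], 0], [1, [0, 0, 0], 0], [1, [0, 0, 0], 0], [1, [0, 0, 0], 0], [1, [0, 0, 0], 0], [1, [0, 0, -0.4], 0]]}}

```text
time: 26.55
tcp_pos: [0.4874, 0.1734, 0.1431]
eef_rot: [-0.001, 0.634, 0.773, -0.001]
force: [-0.1, 0.5, 0.2]
gripper_width: 0.0852
grasp_force: 0.0
```

>>> {"name": "step_arm", "arguments": {"motion": [[1, [0, 0, -0.8], 0], [1, [0, 0, -0.8], 0], [1, [0, 0, -0.8], 0], [1, [0, 0, -0.8], 0], [1, [0, 0, -0.8], 0], [1, [0, 0, -0.8], 0], [1, [0, 0, -0.8], 0], [1, [0, 0, 0], 0], [1, [0, 0, 0], 0], [1, [0, 0, 0], 0]]}}

```text
time: 27.8
tcp_pos: [0.4876, 0.1734, 0.2825]
eef_rot: [-0.001, 0.634, 0.773, -0.001]
force: [0.2, 0.2, -0.1]
gripper_width: 0.0854
grasp_force: 0.0
```

Run:
```python
from h import *
d=grab('scene'); e=grab('side')
cv2.imwrite('pics/two2.png',np.hstack([cv2.resize(d['img'][120:320,90:420],(400,260)),cv2.resize(e['img'][150:420,170:420],(400,260))])[...,::-1])
P=e['P'];x,y,z=P[...,0],P[...,1],P[...,2];m=(e['img'].max(2)<70)&(z>.11)&(z<.19)&(abs(x-.485)<.03)&(y>.19)&(y<.215)
print('rod',P[m].mean(0),P[m].max(0),m.sum())
```

```text
rod [0.48021038 0.19946574 0.14370542] [0.48880696 0.21125412 0.14690074] 49
```

View pics/two2.png

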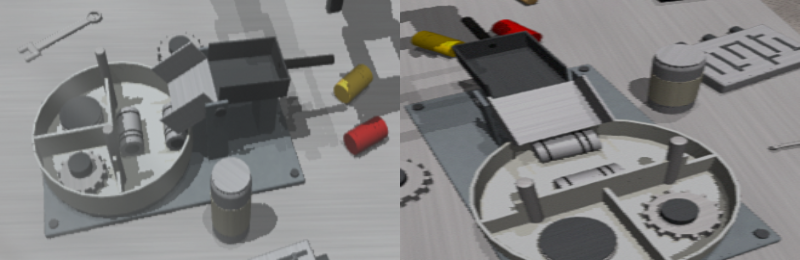

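The pan is back on its rest (rod at its starting height, 0.144 m). Both pistons lie still in the half-round compartment, the can is standing and the gripper is clear. Handing in.

```bash
python3 -c "
from station import ctrl
print(ctrl.close_job())"
```

```text
the job is handed in; nothing more can be done
None
```

The job is handed in at about 28 s: both pistons are in the half-round compartment under the chute, the pan is back on its rest and released, and the spray can is standing; no verdict came back from the hand-in call.

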